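# Unlock the tweezers on the checking stand and hold them at the marked gap

### The job

Large steel sprung tweezers are clamped in a low checking stand. Slide the upright grip of the transport lock away from the tweezers, all the way to its end stop, so that the spacer comes out from between the blades; then squeeze the two blades between the gripper's fingers until their tips stand as far apart as the two black lines under them (20 mm from middle to middle), without squeezing them far past that, and finish while still holding them steadily at that gap. Leave the beaker, the vial and the dish beside the stand where they are.

Things in the scene. Friction and masses are not known exactly. Their poses are not given: they have to be found in the camera images.
- stand: fixed checking stand: grey base plate 110 x 355 x 10 mm, carrying clamped tweezers, two white gauge plates (tops 40 mm above the bench) and the lock. Origin on the bench under the tweezers' axis; its y axis runs along the tweezers, the tips point to its -y, its x axis runs across the blades from the near to the far one, z up. The base reaches from y = -220 to +135 mm.
- squeeze_point (a point): fixed point of the stand midway between the two finger pads of the tweezers, 50 mm above the bench, at (0, -15, 50) mm of the stand. The pads are ribbed plates 26 mm long (along y) and 20 mm high (40 to 60 mm above the bench); free, they measure 40 mm over their outer faces, at the marked gap about 24 mm. Below them is free space down to the base plate's top at 10 mm; beside them is free space.
- pad_near (a point): middle of the outer face of the near blade's finger pad (moves with the blade)
- pad_far (a point): middle of the outer face of the far blade's finger pad (moves with the blade)
- tip_near (a point): end of the near blade (on the stand's -x side), middle of the 4 mm wide tip, 45 mm above the bench
- tip_far (a point): end of the far blade, likewise. Free tips stand 44 mm apart, middle to middle
- mark_near (a point): black line 2 mm wide on the near white gauge plate, under where the near tip belongs; it lies at x = -10 mm of the stand and runs along y
- mark_far (a point): black line on the far white gauge plate, at x = +10 mm of the stand; the lines are 20 mm apart, middle to middle
- blade_near (a joint): closing angle of the near blade, rad: 0 when free, grows as it is squeezed inwards, limit 0.10. The blade is 190 mm long from its hinge (at y = +110 mm) to the tip, the pad 125 mm from the hinge. Distance between tips in mm = 44 - 190 x (blade_near + blade_far); the marked 20 mm needs a sum of 0.126. Spring: 10 N m/rad each, so about 5 N on each pad at the marked gap; the blades spring open when let go.
- blade_far (a joint): closing angle of the far blade, likewise
- lock (a joint): travel of the transport lock in m: 0 is fully in (spacer between the blades near the tips, blocking the squeeze), 0.050 is the end stop (spacer out past the tips); it grows towards the stand's -y. It starts at 0 to 0.008, slides against about 1.5 N of friction and stays where it is left.
- lock_grip (a point): upright black grip of the lock, standing ahead of the tips: 16 mm wide across (stand's x), 14 mm along y, top 70 mm above the bench; this point is on its axis 55 mm above the bench. Keep fingertips at least 25 mm above the bench there (guide rail below).
- small_beaker_mid (a point): centre of the small clear beaker, 53 mm wide, 69 mm high: bystander, about 130 mm to the stand's +x side
- black_vial_mid (a point): centre of the small vial with a black cap, 23 mm wide, 52 mm high: bystander, about 120 mm to the stand's +x side
- petri_mid (a point): centre of the flat dish, 57 mm wide, 15 mm high: bystander, about 120 mm to the stand's -x side

How it is judged (in metres and radians):
On the way, in this order (a step that is already met when the one before it is completed fails the run):
1. the transport lock is slid to its end stop, the tweezers still open (value of joint lock above 0.047 m and distance between tip_near and tip_far above 0.03 m), for 0.2 s.
2. the fingers squeeze the blades to the marked gap (distance between tip_near and tip_far between 0.0172 and 0.0228 m and contact force between the fingers and blade_near above 1 N and contact force between the fingers and blade_far above 1 N), for 0.3 s.
At the end, for the whole second after the job is handed in: The lock is within 4 mm of its end stop; the fingers press each blade with more than 1 N and hold the tips 20 mm apart (middle to middle, within 2.8 mm), steadily (each blade slower than 0.05 rad/s), through the last second (all of step 2 and value of joint lock above 0.046 m and velocity of joint blade_near between -0.05 and 0.05 rad/s and velocity of joint blade_far between -0.05 and 0.05 rad/s); the arm keeps its last pose, push and grip.
It fails at once if the tips are squeezed far past the lines (under 11 mm apart) (distance between tip_near and tip_far below 0.011 m).
It fails at once if the small clear beaker is moved by more than 25 mm (distance of small_beaker_mid from where it was at the start of the episode above 0.025 m).
It fails at once if the small vial with a black cap is moved by more than 25 mm (distance of black_vial_mid from where it was at the start of the episode above 0.025 m).
It fails at once if the flat round dish is moved by more than 25 mm (distance of petri_mid from where it was at the start of the episode above 0.025 m).
It also fails if it takes over 48 s, if anything falls off the work surface, if the arm or the gripper's body presses on something with over 40 N, if the wrist force passes 120 N, or if a joint passes its speed limit or range.

### The arm

A 6-joint arm with a two-finger parallel gripper is mounted at the origin on a cart in front of the work surface, level with it; the furniture and walls round the work are solid. World frame = base frame: x ahead of the robot, y to its left, z up, the work surface at z = 0. Lengths are in mm, angles in degrees, forces in N, time in s.
With the tool pointing down it reaches from about 300 to 850 mm from the base axis. Payload 4.2 kg.
Tool frame: the origin (TCP) lies on the centre line of the jaws, within the pads' length; the fingertips stand 14 mm ahead of it and the grasp point (between the pads) lies 5 mm behind it (env.finger_overhang is the z of the fingertips in the tool frame, in mm); z points along the fingers, y is the line along which they close (so a half turn about z gives the same grasp; the last joint's range is limited). The gripper opens to 91 mm and grips with 3 to 60 N. Pads are 32 mm wide; open, the fingers measure 118 mm over their backs; the gripper's body (76 mm by 178 mm) begins 60 mm behind the grasp point.
Start: joints at [-74.485, 18.312, 89.639, -0, 72.044, -1.146], TCP at [164.866, -550.873, 227.976] pointing down, gripper open.
Joint ranges: [-177.97, 177.97], [-48.28, 115.42], [12.27, 149.76], [-77.06, 257.06], [2.81, 150.46], [-146.56, 146.56]. Speed limits (degrees/s): [147.25, 147.25, 180, 180, 180, 180].

### API

Orientations are given as [roll, pitch, yaw] about the fixed x, y, z axes, in that order (R = Rz(yaw) Ry(pitch) Rx(roll)).
In Python, from workcell import sensors, viewer, env gives the robot as it stands. The module is installed in compiled form; this text tells all that it offers.
- The arm moves only by the tool step_arm, never from a script. Its argument "plan" is one flat list of numbers, 6 for each row, row after row: the shift along the tool's x, y, z in cm, then the turn, a rotation vector about the tool's x, y, z in rad. In form: [x, y, z, wx, wy, wz, x, y, z, wx, wy, wz, ...]. A call has 1 to 5 rows; each row shifts and turns the commanded pose from where the row before left it, along the tool's axes as they then stand; what a row does not reach is not made up. A row lasts 1/12 s, in which the tool goes at most 41.7 mm and 7.16 degrees, less where a joint would pass 70% of its speed; a pose out of reach is approached as far as the arm can. A call is refused whole if a number of a shift passes 4.17 or a number of a turn 0.125, either way. A call with a gripper value outside its range is refused whole. "hand" is the finger opening in cm, from 0 to 9.12, set as the call begins (left out, the last holds). The fingers move at their own pace and stop on an object; "newtons" is the grip in N (left out, the last holds). Time passes only in rows, so rows that do not move let the fingers close. It gives the time, the measured TCP pose, the force, the opening and the grip force at its end, in the units of the state.
- sensors.state(): the state, without advancing time (a new reading comes with each control period).
- viewer.grab_frame(name): name is "scene" or "top"; returns a dict with "img" (420x560x3 uint8, red, green, blue), "fx", "fy", "cx", "cy" (pixels), "position" and "attitude" of the camera in the world. Camera axes: x right, y down, z forward; pixel columns grow to the right and rows downward; lengths in mm; the calibration is good to about 2 mm. A picture is of the moment at which its call begins. There is no depth.
- env.job_done(): hands the job in; it is judged then, once.
Trained networks look in a picture, given as the dict that the camera call returned (one of the last four; its "shot" number tells which), for a name from the list of things; names that differ only in an ending like _2 or _b are one class to them, and where a whole thing is asked for, a point or a joint stands for the part that bears it (a point fixed in the world has none). Each returns a list of dicts, best first, with "score" (0 to 1); they miss things now and then, are a little off and sometimes report something else, mostly with a low value. They report only what shows in the picture. A call takes as long as a camera call.
- viewer.boxes_of(name, picture): "location" ([column, row] in pixels, amid what is visible of it).
- viewer.pinpoint(name, picture): "location" ([column, row] in pixels: a listed point, or the origin of a listed thing).
The state is a dict: "time_s": time; "qpos": joint angles; "qvel": joint speeds; "effort": joint torques, N m; "ee_pos": TCP position; "ee_rot": TCP orientation; "force": force on the tool from outside, world axes, zero at the start; "torque": the same for the moment, N m; "gripper_width": finger opening in mm; "gripper_force": force on a finger pad.
Only numpy, scipy, OpenCV 4.12 (cv2) and the standard library are available. Lean on these libraries where they do the work, as an engineer would, in place of code of your own. Each camera call takes 0.05 s, during which the arm holds its last target. There are 200 camera calls.

## Working session

There is one attempt and no reset: what is moved stays moved. The work goes in short steps, Python scripts to look and compute and a tool call to move; the robot and the scene stay as the last step left them, time stands still between calls to the robot, and variables do not carry over. Pictures are saved under pics/ and viewed, at most 10 in all, crops included, and the job is handed in when it is done.

Besides the shell and the picture viewer there is one more tool, called after "Emit:" as name(argument=value, ...), one argument or row to a line, values as JSON. step_arm: Moves the arm, as the interface text tells. Its arguments: {"type":"object","properties":{"plan":{"type":"array","items":{"type":"number"}},"hand":{"type":"number"},"newtons":{"type":"number"}},"required":["plan"]}

```bash
mkdir -p pics
cat > h.py <<'E'
import numpy as np, cv2
from scipy.spatial.transform import Rotation as R
from workcell import sensors, viewer, env
def rot(a):
    a=np.array(a,float)
    if a.shape==(3,3): return a
    return R.from_euler('xyz',a,degrees=True).as_matrix()
def ray(f,uv):
    d=np.array([(uv[0]-f['cx'])/f['fx'],(uv[1]-f['cy'])/f['fy'],1.]); return np.array(f['position'],float),rot(f['attitude'])@d
def onz(f,uv,z):
    p,d=ray(f,uv); return p+d*(z-p[2])/d[2]
def proj(f,P):
    c=rot(f['attitude']).T@(np.array(P,float)-np.array(f['position'],float)); return [f['fx']*c[0]/c[2]+f['cx'],f['fy']*c[1]/c[2]+f['cy']]
def save(f,n): cv2.imwrite('pics/'+n+'.png',cv2.cvtColor(f['img'],cv2.COLOR_RGB2BGR))
E
python3 - <<'E'
from h import *
s=sensors.state();print(s['time_s'],s['ee_pos'],s['ee_rot'])
Z=dict(squeeze_point=50,tip_near=45,tip_far=45,mark_near=40,mark_far=40,lock_grip=55,pad_near=50,pad_far=50,stand=0,small_beaker_mid=34,black_vial_mid=26,petri_mid=7)
for c in ['scene','top']:
    f=viewer.grab_frame(c);save(f,c+'0');print(c,f['position'],f['attitude'],f['fx'])
    for n,z in Z.items():
        for r in viewer.pinpoint(n,f)[:2]: print(n,np.round(r['location']),round(r['score'],2),onz(f,r['location'],z).round(1))
E
```

```text
0.0 [ 164.70709476 -550.40029512  227.11680255] [-1.79897981e+02  6.91326010e-04  1.66598605e+01]
scene [ 241.21008804 -455.82869261  703.28758183] [-138.07040003    0.58746219  -36.22153482] 459.4612587333615
squeeze_point [261. 208.] 0.95 [550.6  30.   50. ]
tip_near [284. 230.] 0.88 [555.8 -36.7  45. ]
tip_far [294. 214.] 0.62 [594.4 -16.3  45. ]
mark_near [290. 227.] 0.65 [570.6 -33.   40. ]
mark_far [296. 220.] 0.93 [591.5 -26.3  40. ]
lock_grip [323. 234.] 0.83 [602.  -91.5  55. ]
pad_near [256. 214.] 0.86 [535.3  23.7  50. ]
pad_far [266. 195.] 0.64 [577.8  51.   50. ]
stand [255. 222.] 0.64 [543.6  43.6   0. ]
small_beaker_mid [264. 160.] 0.76 [641.6 151.1  34. ]
black_vial_mid [359. 202.] 0.63 [726.  -56.1  26. ]
black_vial_mid [254. 222.] 0.58 [531.7  26.   26. ]
petri_mid [195. 252.] 0.96 [410.7  46.6   7. ]
top [496.13650982   6.13307298 930.27750639] [-175.31630085   -0.62207123  -88.76404052] 396.25418712612566
squeeze_point [264. 211.] 0.72 [556.9  31.8  50. ]
squeeze_point [292. 206.] 0.64 [569.2 -31.7  50. ]
tip_near [292. 212.] 0.53 [557.5 -32.1  45. ]
tip_near [266. 222.] 0.39 [532.9  26.9  45. ]
mark_near [291. 204.] 0.57 [575.4 -28.6  40. ]
mark_near [294. 215.] 0.16 [550.1 -36.8  40. ]
mark_far [293. 195.] 0.88 [595.5 -32.3  40. ]
lock_grip [320. 193.] 0.67 [600.5 -91.4  55. ]
lock_grip [294. 213.] 0.49 [553.1 -34.6  55. ]
pad_near [265. 221.] 0.59 [534.7  28.8  50. ]
pad_far [259. 203.] 0.66 [575.6  43.2  50. ]
stand [259. 214.] 0.68 [553.5  43.2   0. ]
small_beaker_mid [214. 175.] 0.68 [638.9 146.9  34. ]
black_vial_mid [269. 212.] 0.58 [556.7  20.3  26. ]
black_vial_mid [304. 146.] 0.56 [711.  -57.9  26. ]
petri_mid [255. 277.] 0.79 [407.3  48.8   7. ]
```

```bash
python3 -c "
import cv2,numpy as np
cv2.imwrite('pics/both.png',cv2.resize(np.vstack([cv2.imread('pics/scene0.png'),cv2.imread('pics/top0.png')]),(400,600)))"
```

```text
(no output)
```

View pics/top0.png

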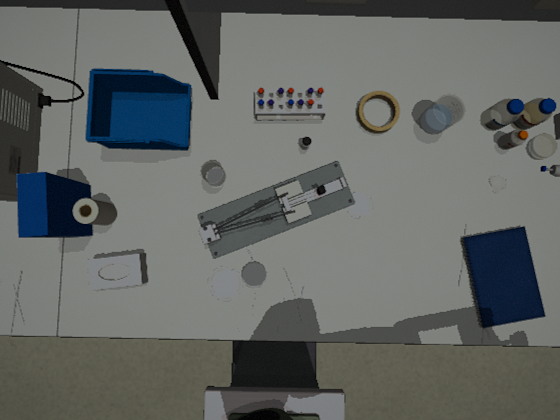

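View pics/scene0.png

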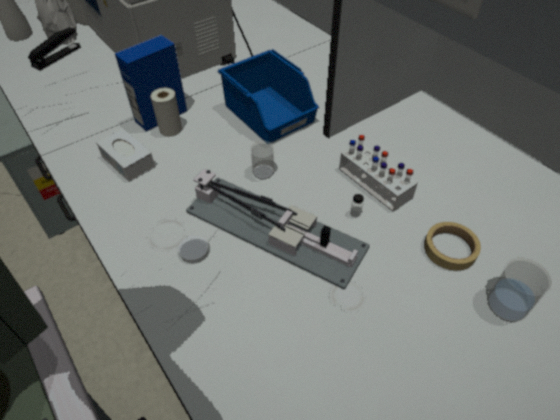

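The top view shows the stand running diagonally from the hinge (205,235) to the lock grip (321,189). The vial is at (305,143), the beaker at (213,173) and the dish at (253,272). The scene view agrees. Next I'll fit the base plate for the exact pose.

Run:
```python
from h import *
f=viewer.grab_frame('top');g=f['img'].astype(int)
m=((g.max(2)-g.min(2)<25)&(g.mean(2)>70)&(g.mean(2)<150)).astype(np.uint8)
print(g[215,225],g[225,250],g[205,338],g[170,400])
m=cv2.morphologyEx(m,cv2.MORPH_CLOSE,np.ones((5,5)))
m=cv2.morphologyEx(m,cv2.MORPH_OPEN,np.ones((5,5)))
cs,_=cv2.findContours(m,0,2)
for c in cs:
    if cv2.contourArea(c)<1500: continue
    P=np.array([onz(f,p[0],10)[:2] for p in c],np.float32)
    print(cv2.contourArea(c),cv2.minAreaRect(P),cv2.boxPoints(cv2.minAreaRect(P)).round())
f2=viewer.grab_frame('scene')
# triangulate points
for n in ['lock_grip','squeeze_point','mark_near','mark_far','tip_near','tip_far']:
    a=[ray(q,viewer.pinpoint(n,q)[0]['location']) for q in (f,f2)]
    A=0;b=0
    for p,d in a:
        d=d/np.linalg.norm(d);M=np.eye(3)-np.outer(d,d);A=A+M;b=b+M@p
    print(n,np.linalg.solve(A,b).round(1))
```

```text
[81 87 85] [87 93 91] [84 90 88] [131 134 129]
212358.5 ((573.036865234375, -5.724853515625), (955.4435424804688, 1356.74853515625), 0.9648661613464355) [[  84.  665.]
 [ 107. -692.]
 [1062. -676.]
 [1039.  681.]]
lock_grip [604.5 -92.8  54.4]
squeeze_point [558.9  32.6  52.6]
mark_near [573.9 -32.9  37.1]
mark_far [482.1 -23.3 142. ]
tip_near [553.9 -44.1  59.8]
tip_far [603.2 -20.   29.6]
```

Run:
```python
from h import *
for nm in ('top','scene'):
    f=viewer.grab_frame(nm);g=f['img'].astype(int)
    if nm=='top': lo,hi,sd=75,102,(225,248)
    else: sd=(340,262) ; lo,hi=60,115
    c0=g[sd[1],sd[0]]; print(nm,c0)
    m=((g.max(2)-g.min(2)<25)&(g.mean(2)>lo)&(g.mean(2)<hi)).astype(np.uint8)
    m=cv2.morphologyEx(m,cv2.MORPH_OPEN,np.ones((3,3)))
    cs,_=cv2.findContours(m,0,2)
    for c in cs:
        if cv2.contourArea(c)<500: continue
        P=np.array([onz(f,p[0],10)[:2] for p in c],np.float32)
        r=cv2.minAreaRect(P)
        if max(r[1])<450: print(cv2.contourArea(c),r,cv2.boxPoints(r).round(1).tolist())
```

```text
top [81 87 86]
652.5 ((132.11227416992188, 44.208587646484375), (40.989200592041016, 147.95596313476562), 1.0042296648025513) [[110.30000305175781, 117.80000305175781], [112.9000015258789, -30.100000381469727], [153.89999389648438, -29.399999618530273], [151.3000030517578, 118.5]]
3132.0 ((314.3513488769531, -154.94952392578125), (91.11457824707031, 414.8350524902344), 0.02003704011440277) [[268.70001220703125, 52.5], [268.8999938964844, -362.3999938964844], [360.0, -362.3999938964844], [359.79998779296875, 52.5]]
1075.5 ((505.377685546875, 65.32833862304688), (46.05872344970703, 196.1737060546875), 22.5699462890625) [[446.5, 147.10000610351562], [521.7999877929688, -34.099998474121094], [564.2999877929688, -16.399999618530273], [489.0, 164.6999969482422]]
680.0 ((579.8645629882812, -119.14041137695312), (42.363182067871094, 113.9471435546875), 23.548601150512695) [[537.7000122070312, -75.4000015258789], [583.2000122070312, -179.8000030517578], [622.0, -162.89999389648438], [576.5, -58.400001525878906]]
771.5 ((568.1906127929688, 93.9604721069336), (34.86522674560547, 182.87849426269
[... 2530 characters left out ...]
96875), (294.6582336425781, 69.38275146484375), 75.83061218261719) [[186.8000030517578, 539.4000244140625], [254.0, 522.4000244140625], [326.20001220703125, 808.0999755859375], [258.8999938964844, 825.0]]
987.0 ((1147.0748291015625, 650.938720703125), (223.09512329101562, 188.00177001953125), 52.47245788574219) [[1004.5999755859375, 619.7000122070312], [1153.699951171875, 505.20001220703125], [1289.5999755859375, 682.0999755859375], [1140.5, 796.7000122070312]]
798.0 ((389.65576171875, 1205.5885009765625), (324.43817138671875, 69.20359802246094), 82.24993896484375) [[333.5, 1049.5], [402.1000061035156, 1040.199951171875], [445.79998779296875, 1361.699951171875], [377.20001220703125, 1371.0]]
```

Emit:
step_arm(
  plan=[3.44, -1.96, 0, 0, 0, 0, 3.44, -1.96, 0, 0, 0, 0, 3.44, -1.96, 0, 0, 0, 0, 3.44, -1.96, 0, 0, 0, 0, 3.44, -1.96, 0, 0, 0, 0],
  hand=5,
  newtons=15,
)

```text
time_s: 2.52
ee_pos: [302.4, -406.3, 228.1]
ee_rot: [180.0, -0.0, 16.6]
force: [-0.4, 0.8, -0.4]
gripper_width: 60.7
gripper_force: 0.0
```

Emit:
step_arm(
  plan=[3.44, -1.96, 0, 0, 0, 0, 3.44, -1.96, 0, 0, 0, 0, 3.44, -1.96, 0, 0, 0, 0, 3.44, -1.96, 0, 0, 0, 0, 3.44, -1.96, 0, 0, 0, 0],
)

```text
time_s: 2.93
ee_pos: [439.3, -262.9, 228.2]
ee_rot: [180.0, -0.0, 16.7]
force: [0.8, -1.0, -0.1]
gripper_width: 50.1
gripper_force: 0.0
```

Emit:
step_arm(
  plan=[3.44, -1.96, 0, 0, 0, 0, 3.44, -1.96, 0, 0, 0, 0, 3.44, -1.96, 0, 0, 0, 0, 3.44, -1.96, 0, 0, 0, 0, 3.44, -1.96, 0, 0, 0, 0],
)

```text
time_s: 3.35
ee_pos: [576.0, -119.5, 228.1]
ee_rot: [180.0, -0.0, 16.7]
force: [0.8, -0.6, 0.6]
gripper_width: 49.9
gripper_force: 0.0
```

Emit:
step_arm(
  plan=[3.44, -1.96, 0, 0, 0, 0, 0, 0, 0, 0, 0, -0.12, 0, 0, 0, 0, 0, -0.12, 0, 0, 0, 0, 0, -0.12, 0, 0, 0, 0, 0, -0.12],
)

```text
time_s: 3.77
ee_pos: [602.5, -92.1, 227.7]
ee_rot: [-180.0, 0.0, 44.6]
force: [0.2, 0.4, 0.6]
gripper_width: 50.3
gripper_force: 0.0
```

Emit:
step_arm(
  plan=[0, 0, 0, 0, 0, -0.12, 0, 0, 0, 0, 0, -0.12, 0, 0, 0, 0, 0, -0.12, 0, 0, 0, 0, 0, -0.12, 0, 0, 0, 0, 0, -0.12],
)

```text
time_s: 4.18
ee_pos: [602.3, -92.6, 227.9]
ee_rot: [180.0, 0.0, 78.9]
force: [0.1, 0.6, 0.4]
gripper_width: 49.6
gripper_force: 0.0
```

Emit:
step_arm(
  plan=[0, 0, 0, 0, 0, -0.12, 0, 0, 0, 0, 0, -0.12, 0, 0, 0, 0, 0, -0.12, 0, 0, 0, 0, 0, -0.12, 0, 0, 0, 0, 0, -0.113],
)

```text
time_s: 4.6
ee_pos: [602.2, -92.6, 227.9]
ee_rot: [-180.0, 0.0, 112.9]
force: [0.3, 1.1, -0.1]
gripper_width: 50.1
gripper_force: 0.0
```

Emit:
step_arm(
  plan=[0, 0, 3.8, 0, 0, 0, 0, 0, 3.8, 0, 0, 0, 0, 0, 3.8, 0, 0, 0, 0, 0, 0, 0, 0, 0],
)

```text
time_s: 4.93
ee_pos: [597.0, -91.8, 106.7]
ee_rot: [-179.3, -0.5, 112.5]
force: [-1.0, -0.2, -1.5]
gripper_width: 49.9
gripper_force: 0.0
```

Run:
```python
from h import *
f=viewer.grab_frame('scene');print(sensors.state()['ee_pos'])
for n in ['lock_grip','squeeze_point']:
    for r in viewer.pinpoint(n,f)[:2]: print(n,r['location'],round(r['score'],2),onz(f,r['location'],55 if n[0]=='l' else 50).round(1))
i=f['img'][100:310,190:470].copy()
for P in [(602,-92,70),(602,-92,40)]:
    u=proj(f,P);cv2.circle(i,(int(u[0])-190,int(u[1])-100),1,(255,0,0),-1)
cv2.imwrite('pics/a.png',cv2.resize(i[:,:,::-1],None,fx=2.8,fy=2.8))
```

```text
[599.47348078 -92.16480192 110.51291995]
lock_grip [325.5, 231.4] 0.82 [609.1 -88.9  55. ]
squeeze_point [261.1, 203.6] 0.88 [557.2  39.1  50. ]
squeeze_point [267.9, 198.0] 0.64 [576.   43.2  50. ]
```

View pics/a.png

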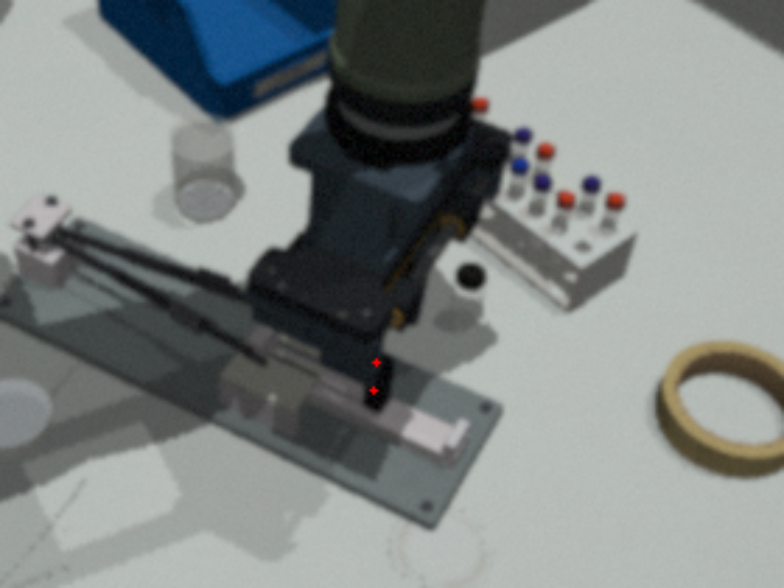

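The grip stands just below and slightly to the right of the fingers, at crop position (378,380). It projects within about 3 mm of my estimate, so I'll descend and grip.

Emit:
step_arm(
  plan=[-0.3, -0.2, 2, 0, 0, 0, 0, 0, 2, 0, 0, 0, 0, 0, 2, 0, 0, 0, 0, 0, 0, 0, 0, 0, 0, 0, 0, 0, 0, 0],
)

```text
time_s: 5.5
ee_pos: [602.8, -96.4, 55.9]
ee_rot: [179.9, 0.1, 112.5]
force: [0.5, 0.5, 0.9]
gripper_width: 50.1
gripper_force: 0.0
```

Emit:
step_arm(
  plan=[0, 0, 0, 0, 0, 0, 0, 0, 0, 0, 0, 0, 0, 0, 0, 0, 0, 0, 0, 0, 0, 0, 0, 0, 0, 0, 0, 0, 0, 0],
  hand=1,
  newtons=8,
)

```text
time_s: 5.92
ee_pos: [604.7, -95.5, 55.3]
ee_rot: [179.5, 0.1, 112.4]
force: [10.3, 5.6, -3.8]
gripper_width: 19.6
gripper_force: 6.0
```

Emit:
step_arm(
  plan=[0, 0.2, 0, 0, 0, 0, 0, 0, 0, 0, 0, 0, 0, 0, 0, 0, 0, 0, 0, 0, 0, 0, 0, 0],
)

```text
time_s: 6.25
ee_pos: [606.6, -94.8, 55.1]
ee_rot: [179.6, 0.1, 112.5]
force: [5.6, 2.9, -0.5]
gripper_width: 15.7
gripper_force: 8.0
```

Emit:
step_arm(
  plan=[-0.5, 0.1, 0, 0, 0, 0, -0.8, 0, 0, 0, 0, 0, -0.8, 0, 0, 0, 0, 0, -0.8, 0, 0, 0, 0, 0, -0.8, 0, 0, 0, 0, 0],
)

```text
time_s: 6.67
ee_pos: [620.9, -128.8, 55.1]
ee_rot: [179.7, 0.1, 112.5]
force: [4.8, 3.6, 1.3]
gripper_width: 16.3
gripper_force: 8.0
```

Emit:
step_arm(
  plan=[-0.3, 0, 0, 0, 0, 0, -0.3, 0, 0, 0, 0, 0, 0, 0, 0, 0, 0, 0, 0, 0, 0, 0, 0, 0],
)

```text
time_s: 7.0
ee_pos: [623.4, -134.9, 55.1]
ee_rot: [179.7, 0.2, 112.5]
force: [5.0, 1.2, 1.6]
gripper_width: 16.1
gripper_force: 8.0
```

Emit:
step_arm(
  plan=[-0.2, 0, 0, 0, 0, 0, -0.2, 0, 0, 0, 0, 0, -0.1, 0, 0, 0, 0, 0, 0, 0, 0, 0, 0, 0, 0, 0, 0, 0, 0, 0],
)

```text
time_s: 7.42
ee_pos: [624.0, -136.6, 54.9]
ee_rot: [179.8, -0.2, 112.4]
force: [3.3, 8.9, 3.6]
gripper_width: 16.0
gripper_force: 8.0
```

Emit:
step_arm(
  plan=[-0.2, 0, 0, 0, 0, 0, -0.2, 0, 0, 0, 0, 0, 0, 0, 0, 0, 0, 0, 0, 0, 0, 0, 0, 0, 0, 0, 0, 0, 0, 0],
)

```text
time_s: 7.83
ee_pos: [625.2, -139.5, 54.4]
ee_rot: [179.8, -0.3, 112.4]
force: [3.4, 11.2, 1.2]
gripper_width: 15.9
gripper_force: 8.0
```

The reaction has risen to 11 N and the fingers are slipping, so the end stop is reached. I'll open, rise and check.

Emit:
step_arm(
  plan=[0, 0, 0, 0, 0, 0, 0, 0, 0, 0, 0, 0, 0, 0, 0, 0, 0, 0, 0, 0, 0, 0, 0, 0, 0, 0, 0, 0, 0, 0],
  hand=4.5,
)

```text
time_s: 8.25
ee_pos: [623.9, -143.5, 53.8]
ee_rot: [-180.0, 0.0, 112.5]
force: [0.3, -0.2, 0.0]
gripper_width: 44.0
gripper_force: 0.0
```

Emit:
step_arm(
  plan=[0, 0, -3, 0, 0, 0, 0, 0, -3.5, 0, 0, 0, 0, 0, -3.5, 0, 0, 0, 0, 0, 0, 0, 0, 0, 0, 0, 0, 0, 0, 0],
)

```text
time_s: 8.67
ee_pos: [625.4, -143.7, 156.6]
ee_rot: [179.8, 0.2, 112.5]
force: [-0.1, -0.4, -0.5]
gripper_width: 45.2
gripper_force: 0.0
```

Run:
```python
from h import *
f=viewer.grab_frame('scene');print(sensors.state()['ee_pos'])
for n,z in [('lock_grip',55),('squeeze_point',50),('pad_near',50),('pad_far',50)]:
    for r in viewer.pinpoint(n,f)[:2]: print(n,r['location'],round(r['score'],2),onz(f,r['location'],z).round(1))
i=f['img'][100:310,190:470]
cv2.imwrite('pics/b.png',cv2.resize(i[:,:,::-1],None,fx=2.8,fy=2.8))
```

```text
[ 624.12513414 -143.35583603  154.45672643]
squeeze_point [260.1, 206.1] 0.92 [552.  35.  50.]
pad_near [258.0, 214.2] 0.84 [537.3  20.7  50. ]
pad_far [267.4, 200.3] 0.7 [571.8  38.8  50. ]
```

View pics/b.png

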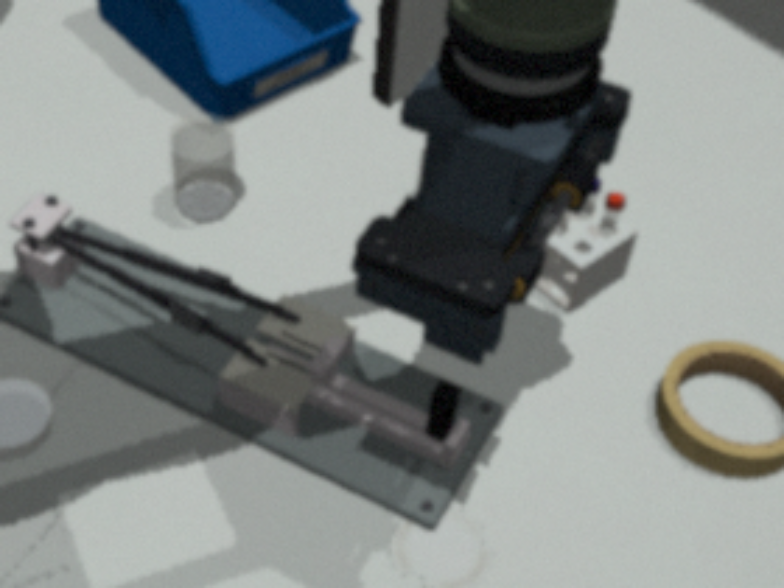

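The grip now stands at the rail's far end, crop (442,410), and the spacer is out. The pads are at crop (205,280) and (190,318). The grip also showed the stand's axis about 2 mm further to +x than I had fitted. Moving to the pads now.

Emit:
step_arm(
  plan=[3.75, 0.05, 0, 0, 0, 0, 3.75, 0.05, 0, 0, 0, 0, 3.75, 0.05, 0, 0, 0, 0, 3.75, 0.05, 0, 0, 0, 0, 3.75, 0.05, 0, 0, 0, 0],
  hand=7,
)

```text
time_s: 9.33
ee_pos: [553.3, 32.4, 152.7]
ee_rot: [-179.9, -0.0, 112.5]
force: [0.8, -0.0, 0.4]
gripper_width: 69.7
gripper_force: 0.0
```

Emit:
step_arm(
  plan=[0, 0, 2, 0, 0, 0, 0, 0, 2, 0, 0, 0, 0, 0, 0, 0, 0, 0, 0, 0, 0, 0, 0, 0, 0, 0, 0, 0, 0, 0],
)

```text
time_s: 9.75
ee_pos: [555.2, 30.8, 114.1]
ee_rot: [180.0, 0.0, 112.5]
force: [0.1, 0.2, -0.0]
gripper_width: 70.4
gripper_force: 0.0
```

Run:
```python
from h import *
f=viewer.grab_frame('scene');print(sensors.state()['ee_pos'])
for n,z in [('lock_grip',55),('squeeze_point',50),('pad_near',50),('pad_far',50),('tip_near',45),('tip_far',45)]:
    for r in viewer.pinpoint(n,f)[:2]: print(n,r['location'],round(r['score'],2),onz(f,r['location'],z).round(1))
i=f['img'][100:310,190:470]
cv2.imwrite('pics/c.png',cv2.resize(i[:,:,::-1],None,fx=2.8,fy=2.8))
```

```text
[555.5188047   30.71065565 114.59732737]
lock_grip [349.2, 245.7] 0.88 [ 621.7 -138.    55. ]
squeeze_point [261.1, 204.3] 0.87 [556.2  37.6  50. ]
squeeze_point [297.7, 218.8] 0.59 [589.9 -32.6  50. ]
pad_near [257.4, 210.3] 0.86 [541.9  29.3  50. ]
pad_near [291.9, 212.7] 0.45 [590.4 -14.3  50. ]
pad_far [270.2, 199.4] 0.62 [577.5  37.5  50. ]
tip_near [283.8, 228.5] 0.81 [557.9 -32.4  45. ]
tip_far [294.1, 212.9] 0.54 [596.1 -13.8  45. ]
```

View pics/c.png

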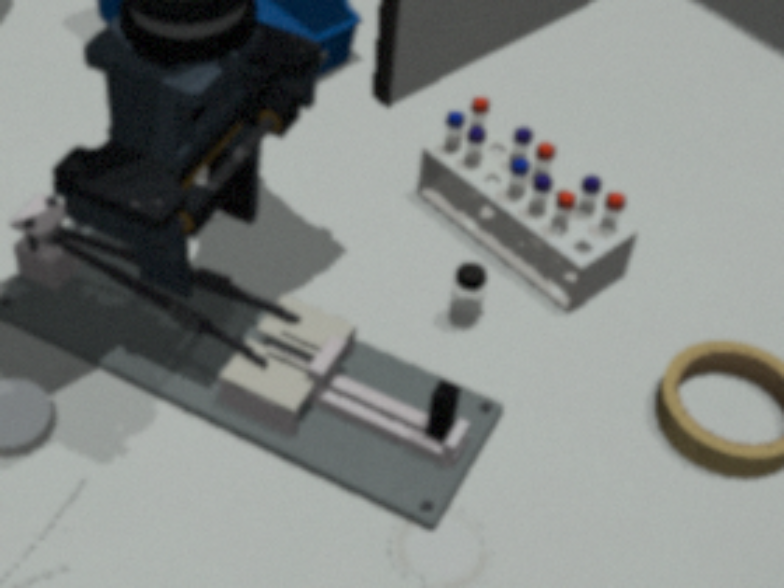

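The view is clear: the spacer is past the tips at crop (325,360), the grip is at the end of its rail, and the jaws are above the pads. Descending.

Emit:
step_arm(
  plan=[0, 0, 2, 0, 0, 0, 0, 0, 2, 0, 0, 0, 0, 0, 2.3, 0, 0, 0, 0, 0, 0, 0, 0, 0, 0, 0, 0, 0, 0, 0],
)

```text
time_s: 10.52
ee_pos: [554.1, 31.0, 50.4]
ee_rot: [-179.9, -0.0, 112.5]
force: [0.3, 0.2, 0.9]
gripper_width: 70.3
gripper_force: 0.0
```

Emit:
step_arm(
  plan=[0, 0, 0, 0, 0, 0, 0, 0, 0, 0, 0, 0, 0, 0, 0, 0, 0, 0, 0, 0, 0, 0, 0, 0, 0, 0, 0, 0, 0, 0],
  hand=3.6,
  newtons=12,
)

```text
time_s: 10.93
ee_pos: [555.1, 31.1, 51.7]
ee_rot: [179.9, 0.0, 112.5]
force: [-0.6, -0.8, 0.3]
gripper_width: 39.7
gripper_force: 0.7
```

Emit:
step_arm(
  plan=[0, 0, 0, 0, 0, 0, 0, 0, 0, 0, 0, 0, 0, 0, 0, 0, 0, 0, 0, 0, 0, 0, 0, 0, 0, 0, 0, 0, 0, 0],
  hand=3,
)

```text
time_s: 11.35
ee_pos: [555.3, 30.8, 51.4]
ee_rot: [179.9, 0.1, 112.5]
force: [0.4, -3.0, 4.6]
gripper_width: 30.0
gripper_force: 3.2
```

Emit:
step_arm(
  plan=[0, 0, 0, 0, 0, 0, 0, 0, 0, 0, 0, 0, 0, 0, 0, 0, 0, 0, 0, 0, 0, 0, 0, 0, 0, 0, 0, 0, 0, 0],
  hand=2.6,
)

```text
time_s: 11.77
ee_pos: [555.4, 30.7, 51.3]
ee_rot: [179.9, 0.1, 112.5]
force: [0.8, -3.8, 5.7]
gripper_width: 26.2
gripper_force: 4.3
```

Emit:
step_arm(
  plan=[0, 0, 0, 0, 0, 0, 0, 0, 0, 0, 0, 0, 0, 0, 0, 0, 0, 0, 0, 0, 0, 0, 0, 0, 0, 0, 0, 0, 0, 0],
)

```text
time_s: 12.18
ee_pos: [555.3, 30.7, 51.3]
ee_rot: [179.9, 0.1, 112.5]
force: [1.2, -3.6, 5.5]
gripper_width: 26.1
gripper_force: 4.3
```

Emit:
step_arm(
  plan=[0, 0, 0, 0, 0, 0, 0, 0, 0, 0, 0, 0, 0, 0, 0, 0, 0, 0, 0, 0, 0, 0, 0, 0, 0, 0, 0, 0, 0, 0],
  hand=2.4,
)

```text
time_s: 12.6
ee_pos: [555.4, 30.7, 51.3]
ee_rot: [179.9, 0.1, 112.5]
force: [0.4, -4.0, 5.8]
gripper_width: 24.0
gripper_force: 4.8
```

Run:
```python
from h import *
f=viewer.grab_frame('scene');s=sensors.state();print(s['ee_pos'],s['gripper_width'],s['gripper_force'])
for n,z in [('tip_near',45),('tip_far',45),('mark_near',40),('mark_far',40),('lock_grip',55)]:
    for r in viewer.pinpoint(n,f)[:1]: print(n,r['location'],round(r['score'],2),onz(f,r['location'],z).round(1))
i=f['img'][180:260,260:365]
cv2.imwrite('pics/d.png',cv2.resize(i[:,:,::-1],None,fx=7,fy=7,interpolation=cv2.INTER_CUBIC))
```

```text
[555.40334642  30.67796272  51.34361554] 23.838286227657935 4.830660447478294
tip_near [288.2, 225.3] 0.55 [569.  -31.2  45. ]
tip_far [293.7, 218.4] 0.59 [587.2 -24.1  45. ]
mark_near [288.3, 226.4] 0.82 [570.  -30.2  40. ]
mark_far [295.8, 219.5] 0.66 [591.4 -25.3  40. ]
lock_grip [349.8, 241.1] 0.92 [ 629.3 -131.1   55. ]
```

View pics/d.png

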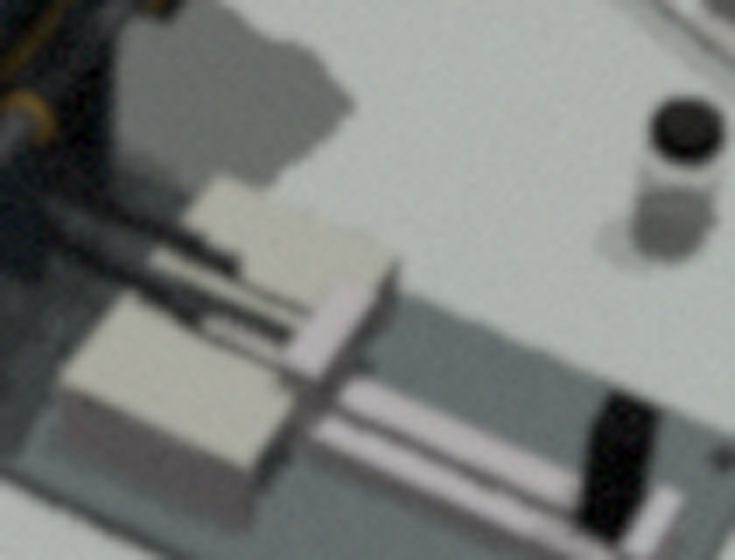

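The blades end over the gauge plates, with tips at crop (205,318) and (235,265). Measured tip gap is about 19.5 mm, and the 23.9 mm opening at 4.8 N per finger agrees. I'll hold briefly and hand in.

Emit:
step_arm(
  plan=[0, 0, 0, 0, 0, 0, 0, 0, 0, 0, 0, 0, 0, 0, 0, 0, 0, 0, 0, 0, 0, 0, 0, 0, 0, 0, 0, 0, 0, 0],
)

```text
time_s: 13.32
ee_pos: [555.4, 30.7, 51.3]
ee_rot: [179.9, 0.1, 112.5]
force: [1.4, -4.8, 5.1]
gripper_width: 24.0
gripper_force: 4.8
```

```bash
python3 -c "
from workcell import env,sensors
print(sensors.state()['gripper_width']);print(env.job_done())"
```

```text
24.04292475622882
the job is handed in; nothing more can be done
None
```

I slid the lock to its end stop and handed the job in with the blades held steadily at about 20 mm between tips (24.0 mm finger opening, 4.8 N per finger); the beaker, vial and dish were not touched, and the hand-in returned no verdict.

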